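# Move the bench-air silencer to the parking turret

### The arm

A 6-joint arm with a two-finger parallel gripper is mounted at the origin on the work surface. World frame = base frame: x ahead of the robot, y to its left, z up, the work surface at z = 0. Lengths are in m, angles in rad, forces in N, time in s.
With the tool pointing down it reaches from about 0.25 to 0.725 m from the base axis. Payload 4 kg.
Tool frame: the origin (TCP) lies midway between the tips of the shut fingers; the grasp point (between the pads) lies 19 mm behind it; z points along the fingers, y is the line along which they close (so a half turn about z gives the same grasp; the last joint's range is limited). The gripper opens to 85 mm and grips with 20 to 120 N. Pads are 22 mm wide; open, the fingers measure 114 mm over their backs; the gripper's body (76 mm by 85 mm) begins 54 mm behind the grasp point. The pads swing forward as they close: fully open they stand 13 mm farther back than shut.
Start: joints at [-1.203, 0.241, 0.005, 1.335, 0, 1.571], TCP at [0.18, -0.467, 0.231] pointing down, gripper open.
Joint ranges: [-2.72, 2.72], [-1.05, 1.87], [-1.09, 1.28], [-1.99, 2.15], [-1.42, 1.44], [-3.14, 3.14]. Speed limits (rad/s): [2.79, 2.79, 3.14, 3.14, 3.14, 3.14].

### API

Orientations are given as a unit quaternion [x, y, z, w].
In Python, from workcell import monitor, vision, job gives the robot as it stands.
- The arm moves only by the tool move_arm, never from a script. Its argument "moves" is a list that holds one entry, the list of rows, each a list of 5 numbers: the shift along the world's x, y, z in m, then the turn about the world's z in degrees, then the opening in per cent of the stroke, from 0 (shut) to 100 (fully open). In form: [[[x, y, z, turn, gripper], ...]]. A call has 1 to 5 rows; each row is the pose to reach, as a shift and turn from the pose commanded when the call began; what a row does not reach only later rows make up. A row lasts 1/8 s, in which the tool goes at most 62.5 mm and 10.7 degrees, less where a joint would pass 70% of its speed; a pose out of reach is approached as far as the arm can. A call with a gripper value outside its range is refused whole. The fingers move at their own pace and stop on an object; the grip force is fixed at half the most. Time passes only in rows, so rows that repeat a pose let the fingers close. It gives the time, the measured TCP pose, the force, the opening and the grip force at its end, in the units of the state.
- monitor.get_obs(): the state, without advancing time (a new reading comes with each control period).
- vision.camera(name): name is "scene" or "side" or "wrist"; returns a dict with "color" (420x560x3 uint8, red, green, blue), "camera_matrix" (3x3 intrinsics, pixels), "eye" and "attitude" of the camera in the world; the wrist camera has in their place "hand_eye" (4x4, takes a point from camera to tool coordinates, whose origin is the TCP and whose axes are the flange's). Camera axes: x right, y up, looking along -z (the intrinsics and any distortion apply to the point x, -y, -z); pixel columns grow to the right and rows downward; lengths in m; the calibration is good to about 2 mm. A picture is of the moment at which its call begins: read the wrist's pose just before it. There is no depth.
- job.job_done(): hands the job in; it is judged then, once.
The state is a dict: "clock": time; "joint_pos": joint angles; "joint_vel": joint speeds; "tau": joint torques, N m; "eef_pos": TCP position; "tool_rot": TCP orientation; "ft_force": force on the tool from outside, world axes, zero at the start; "ft_torque": the same for the moment, N m; "grip_width": finger opening in m; "grasp_force": force on a finger pad.
Only numpy, scipy, OpenCV 4.12 (cv2) and the standard library are available. Lean on these libraries where they do the work, as an engineer would, in place of code of your own. Each camera call takes 0.05 s, during which the arm holds its last target. There are 200 camera calls.

### The job

Free the blue-ringed bench turret: draw back the sprung sleeve of the silencer's quick coupling, lift the coupling clear of the blue turret's nipple so that the sleeve snaps forward again, then press it gently onto the green-ringed turret's nipple until it is fully home and locked, and let go. Do not force the coupling on or off, and do not shift the bottle, the jar or the timer.

Things in the scene. Friction and masses are not known exactly. Their poses are not given: they have to be found in the camera images.
- sleeve_mid (a point): Centre of the silencer's sprung sleeve, half-way up: a ribbed steel sleeve 34 mm across and 24 mm high, the place to grip. The sleeve alone slides up the coupling; the brass silencer and dark collar above it (27 mm across at most) are part of the locked coupling. z points up along the coupling's axis. With the sleeve forward it is 15 mm above the mouth.
- sleeve (a joint): Sleeve travel along the coupling in m: 0 = forward (down, its rest), 0.007 = fully drawn back (up). Its spring needs 6.5 N to start and 0.8 N more per mm; the lock lets go at about 0.005. Once the coupling is free the sleeve springs forward by itself.
- silencer_mouth (a point): Centre of the open lower end of the silencer's coupling: body 28 mm across, bore 18 mm wide and 26 mm deep. The whole silencer is 53 mm high from here to its brass top and weighs about 0.27 kg. z points up out of its top. At the start it is 86.5 mm above the table on the blue nipple.
- silencer: The loose silencer: short dark coupling body with steel sleeve and brass top with slots. Origin at the mouth (same point as silencer_mouth), z up along its axis; any turn about z is equal.
- valve (a joint): Sprung valve inside the coupling, m: 0 = shut (no nipple), 0.004 = nipple pressed fully home against the shoulder, about 0.0025 when locked and let go. Spring 6 N to start, 0.8 N more per mm; it pushes an unlocked coupling up again, below 0.0018.
- blue_turret: Fixed bench gas turret with blue foot (84 mm across), white column and blue ring. Origin on its axis at the table, z up. The silencer starts locked on its upright steel nipple: shoulder 30 mm across, 85 mm above the table; above it a neck 10 mm thick and 10 high, a locking land 16 mm thick and 6 high, a cone 6 high narrowing to a 10 mm tip, 22 mm above the shoulder. Over about 30 N is forcing it.
- green_turret: Like the blue turret, but green, same origin. Its bare nipple stands on a stem clamped at an unmeasured height: the shoulder is anywhere from 85 to 97 mm above the table, the tip 22 mm above that. Pressing on takes 5 to 9 N at the cone as sprung jaws give way, then little, then 8 to 12 N at the last 4 mm, then it stops hard on the shoulder; over about 30 N is forcing it.
- yellow_turret: Like the blue turret, but yellow, with a bare nipple, its shoulder 85 mm above the table. A bystander.
- reagent_bottle: Brown glass bottle with blue cap, 64 mm across, 130 mm high; origin at its underside. A bystander.
- specimen_jar: Clear jar with red lid, 60 mm across, 65 mm high; origin at its underside. A bystander.
- timer: White box-shaped timer 60 x 60 x 25 mm; origin at its underside. A bystander.
Not all that is in view belongs to the job. Of the things that look like the silencer, the smallest one is meant.

How it is judged:
On the way:
1. the silencer is lifted clear of the blue nipple (mouth more than 25 mm above its shoulder) with the sleeve snapped forward (below 1.5 mm) (z of silencer_mouth in the frame of blue_turret above 0.11 m and value of joint sleeve below 0.0015 m), for 0.1 s.
At the end, for the whole second after the job is handed in: The silencer stands upright (within 0.1 rad) on the green turret, centred within 4 mm, mouth 82 to 101 mm above the turret's foot, locked so that the nipple holds its valve open by more than 1.8 mm, sleeve forward (below 1.5 mm), released and at rest (horizontal distance between silencer_mouth and green_turret below 0.004 m and z of silencer_mouth in the frame of green_turret between 0.082 and 0.101 m and angle between the z axis of silencer_mouth and the z axis of green_turret, either way round below 0.1 rad and value of joint valve above 0.0018 m and value of joint sleeve below 0.0015 m and linear speed of silencer below 0.02 m/s); the robot touches nothing.
It fails at once if the silencer and the blue turret bear on each other with more than 55 N (all their contacts added up; about 30 N at the gripper) (contact force between silencer and blue_turret above 55 N).
It fails at once if the silencer and the green turret bear on each other with more than 55 N (all their contacts added up; about 30 N at the gripper) (contact force between silencer and green_turret above 55 N).
It fails at once if the bottle, jar or timer is shifted by more than 25 mm (distance of any of reagent_bottle, specimen_jar, timer from where it was at the start of the episode above 0.025 m).
It also fails if it takes over 64 s, if anything falls off the work surface, if the arm or the gripper's body presses on something with over 40 N, if the wrist force passes 120 N, or if a joint passes its speed limit or range.

## Working session

There is one attempt and no reset: what is moved stays moved. The work goes in short steps, Python scripts to look and compute and a tool call to move; the robot and the scene stay as the last step left them, time stands still between calls to the robot, and variables do not carry over. Pictures are saved under pics/ and viewed, at most 10 in all, crops included, and the job is handed in when it is done.

Besides the shell and the picture viewer there is one more tool, called in YAML: its name, and indented under it one key for each argument. move_arm: Moves the arm, as the interface text tells. Its arguments: {"type":"object","properties":{"moves":{"type":"array","items":{"type":"array","items":{"type":"array","items":{"type":"number"}}}}},"required":["moves"]}

```bash
mkdir -p pics; ls
cat > h.py <<'E'
import cv2,numpy as np
from workcell import monitor,vision,job
from scipy.spatial.transform import Rotation as R
def snap(n,f=None):
    o=monitor.get_obs(); c=vision.camera(n)
    if f: cv2.imwrite('pics/'+f,c['color'][:,:,::-1])
    return o,c
E
python3 - <<'E'
from h import *
for n in ['scene','side','wrist']:
    o,c=snap(n,n+'0.png'); print({k:(v if k!='color' else v.shape) for k,v in c.items()})
print(o)
a=[cv2.imread(f'pics/{n}0.png') for n in ['scene','side']]
E
```

```text
pics
{'color': (420, 560, 3), 'camera_matrix': array([[391.58598712,   0.        , 283.14161513],
       [  0.        , 391.58598712, 211.29716789],
       [  0.        ,   0.        ,   1.        ]]), 'eye': array([ 1.18926365, -0.40911824,  0.74457381]), 'attitude': array([0.37361195, 0.17664629, 0.37695098, 0.8289259 ])}
{'color': (420, 560, 3), 'camera_matrix': array([[461.06155103,   0.        , 276.41551447],
       [  0.        , 461.06155103, 207.83781482],
       [  0.        ,   0.        ,   1.        ]]), 'eye': array([0.2546516 , 0.54715294, 0.81589513]), 'attitude': array([-0.10270964,  0.31537447,  0.89736675, -0.29107145])}
{'color': (420, 560, 3), 'camera_matrix': array([[329.01513426,   0.        , 284.70586255],
       [  0.        , 329.01513426, 214.95841554],
       [  0.        ,   0.        ,   1.        ]]), 'hand_eye': array([[-8.16105171e-04,  9.64406405e-01,  2.64423183e-01,
         6.70845782e-02],
       [ 9.99999232e-01,  5.40448734e-04,  1.11522870e-03,
        -9.16727155e-04],
       [ 9.32626530e-04,  2.64423890e-01, -9.64406106e-01,
        -1.42812298e-01],
       [ 0.00000000e+00,  0.00000000e+00,  0.00000000e+00,
         1.00000000e+00]])}
{'clock': 0.1, 'joint_pos': array([-1.20301245e+00,  2.41365166e-01,  3.87424256e-03,  1.33521295e+00,
       -2.69266444e-06,  1.57079154e+00]), 'joint_vel': array([ 0.00075661, -0.00145552,  0.0029559 , -0.00110149,  0.00035698,
       -0.00059764]), 'tau': array([ 6.12094427e-04, -3.73137045e+01,  2.53010291e+01,  1.08488780e-02,
        6.79007144e-05,  1.15026077e-05]), 'eef_pos': array([ 0.17957073, -0.46603743,  0.23049408]), 'tool_rot': array([ 9.83138586e-01,  1.82859538e-01, -1.75726041e-04, -9.37447891e-04]), 'ft_force': array([0.90735208, 0.14147676, 0.22700205]), 'ft_torque': array([ 0.02599104, -0.03810118,  0.06632511]), 'grasp_force': 0.0, 'grip_width': 0.08526909319878453}
```

View pics/scene0.png

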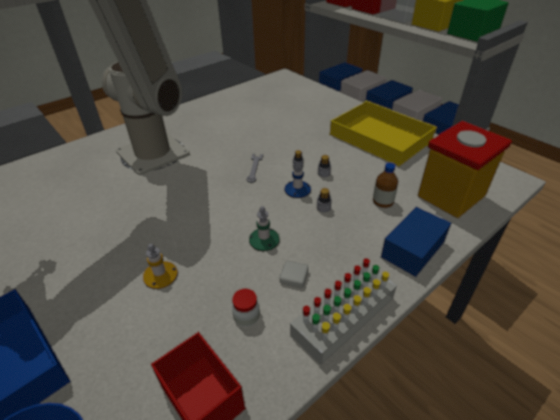

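View pics/side0.png

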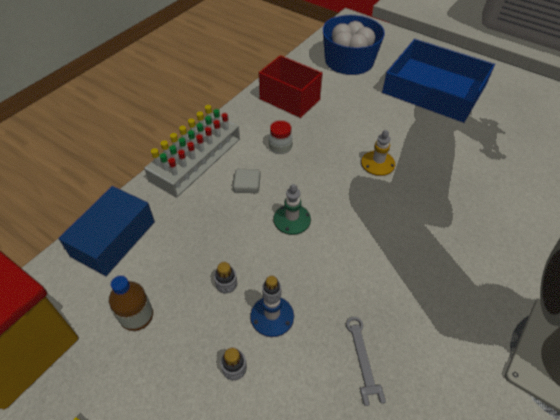

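Scene view: candidates for the silencer are the coupling on the blue turret (298,160), a loose one at (324,163) and a loose one at (324,198). In the side view they are at (272,290), (225,275) and (233,362). The one standing on the blue turret looks the smallest and fits the description. Green nipple is at (263,215) in scene and (293,190) in side.

```bash
cat >> h.py <<'E'
def ray(c,px,o=None):
    K=c['camera_matrix']; d=np.array([(px[0]-K[0,2])/K[0,0],-(px[1]-K[1,2])/K[1,1],-1.])
    if 'eye' in c: Rm=R.from_quat(c['attitude']).as_matrix(); return c['eye'],Rm@d
    T=np.eye(4);T[:3,:3]=R.from_quat(o['tool_rot']).as_matrix();T[:3,3]=o['eef_pos'];T=T@c['hand_eye']
    return T[:3,3],T[:3,:3]@d
def plane(c,px,z,o=None):
    e,d=ray(c,px,o); return e+d*(z-e[2])/d[2]
def tri(rs):
    A=0;b=0
    for e,d in rs:
        d=d/np.linalg.norm(d);P=np.eye(3)-np.outer(d,d);A=A+P;b=b+P@e
    p=np.linalg.solve(A,b); return p,[np.linalg.norm((np.eye(3)-np.outer(d,d)/(d@d))@(p-e)) for e,d in rs]
def mask(img,h0,h1,s=90,v=30):
    return cv2.inRange(cv2.cvtColor(img,cv2.COLOR_RGB2HSV),(h0,s,v),(h1,255,255))
def blob(m,near,rad=40):
    n,l,st,ce=cv2.connectedComponentsWithStats(m)
    k=[(np.hypot(*(ce[i]-near)),i) for i in range(1,n) if st[i,4]>15]
    return [(ce[i].round(1),st[i].tolist()) for d,i in sorted(k) if d<rad]
E
python3 - <<'E'
from h import *
C={n:snap(n)[1] for n in ['scene','side']}
J={'blue foot':((100,130),(298,188),(272,316)),'green foot':((40,90),(264,239),(292,219)),'brass blue':((8,24),(298,155),(272,282)),'brass A':((8,24),(324,158),(225,268)),'brass B':((8,24),(324,192),(233,355)),'yellow foot':((18,32),(160,275),(378,163)),'redlid':((0,6),(245,300),(280,130)),'bottle':((100,125),(390,168),(121,284))}
for k,(h,a,b) in J.items():
    rs=[]
    for n,p in (('scene',a),('side',b)):
        B=blob(mask(C[n]['color'],*h,s=80),p,15)
        if B: 
            u=B[0][0]; print(k,n,B[:2],plane(C[n],u,0.008).round(4)); rs.append(ray(C[n],u))
    if len(rs)==2: p,e=tri(rs); print('   ',p.round(4),np.round(e,4))
print('timer',plane(C['scene'],(294,270),.025),plane(C['side'],(247,179),.025))
a=C['scene']['color'][140:260,230:350,::-1];b=C['side']['color'][170:390,200:320,::-1]
a=cv2.resize(a,None,fx=3.3,fy=3.3,interpolation=2);b=cv2.resize(b,None,fx=2.6,fy=2.6,interpolation=2)
o=np.zeros((600,800,3),np.uint8);o[:396,:396]=a[:396,:396];o[:572,400:712]=b;cv2.imwrite('pics/crop1.png',o)
E
```

```text
blue foot scene [(array([297.3, 189.9]), [285, 182, 26, 15, 264]), (array([297.3, 176.5]), [293, 174, 10, 5, 27])] [0.5002 0.2318 0.008 ]
blue foot side [(array([271.8, 318.2]), [251, 298, 43, 39, 1058])] [0.4862 0.2438 0.008 ]
    [ 0.4898  0.2404 -0.0025] [0.0008 0.0008]
green foot scene [(array([264. , 240.7]), [250, 230, 29, 20, 371]), (array([262.7, 227. ]), [258, 225, 11, 4, 27])] [0.6021 0.0203 0.008 ]
green foot side [(array([291.5, 220.1]), [274, 202, 36, 32, 665])] [0.5886 0.0313 0.008 ]
    [ 0.5933  0.0256 -0.0021] [0.0009 0.0009]
brass blue scene [(array([297.8, 153.7]), [295, 150, 6, 8, 40])] [0.3527 0.3686 0.008 ]
brass blue side [(array([271.2, 282.4]), [265, 276, 13, 14, 143])] [0.5325 0.1828 0.008 ]
    [0.4911 0.2387 0.1305] [0.0009 0.0009]
brass A scene [(array([324.8, 159.3]), [321, 155, 8, 10, 63])] [0.4385 0.4131 0.008 ]
brass A side [(array([223.7, 269.4]), [217, 262, 15, 16, 184])] [0.6283 0.2152 0.008 ]
    [0.5693 0.2687 0.1368] [0.0008 0.0008]
brass B scene [(array([324.4, 193. ]), [321, 188, 8, 11, 78])] [0.5656 0.2826 0.008 ]
brass B side [(array([231.6,
[... 155 characters left out ...]
54, 35, 35, 734])] [ 0.5223 -0.2409  0.008 ]
yellow foot side [(array([378.2, 162. ]), [361, 142, 35, 34, 666])] [ 0.5188 -0.239   0.008 ]
    [ 0.5198 -0.2407  0.0058] [0.0005 0.0005]
redlid scene [(array([244.2, 299.7]), [232, 288, 25, 24, 485])] [ 0.7189 -0.131   0.008 ]
redlid side [(array([280.2, 129. ]), [270, 120, 22, 19, 307])] [ 0.7823 -0.196   0.008 ]
    [ 0.7502 -0.15    0.0576] [0.0005 0.0005]
bottle scene [(array([389.4, 167. ]), [385, 163, 10, 10, 81])] [0.6103 0.5379 0.008 ]
bottle side [(array([119.6, 284.4]), [111, 276, 18, 18, 260])] [0.7733 0.3628 0.008 ]
    [0.7002 0.3895 0.1228] [0.0008 0.0008]
timer [0.73926149 0.00287439 0.025     ] [0.73316074 0.004509   0.025     ]
```

View pics/crop1.png

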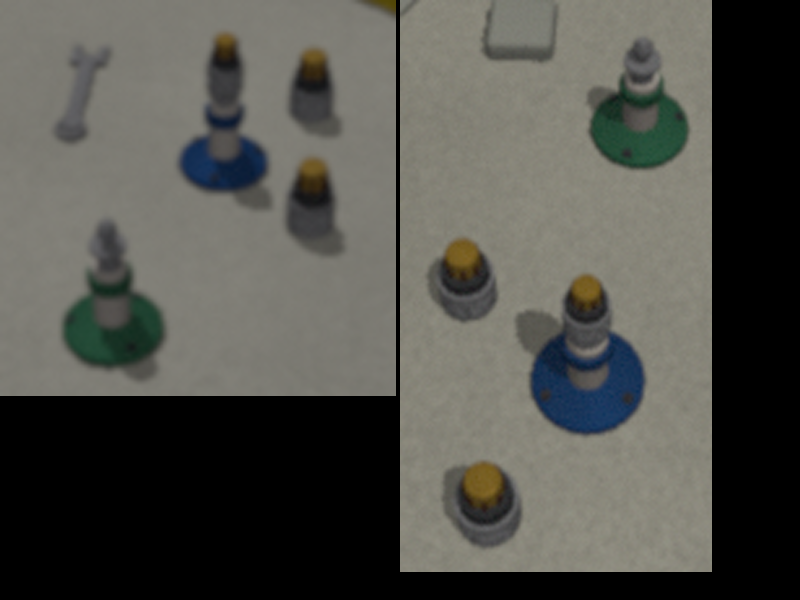

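The crop shows the silencer on the blue turret as the slimmest of the three, with brass top, dark collar and steel sleeve. The other two are fatter and stand on the table. My choice is the one on the blue turret, at about (0.490, 0.239). The green nipple is near (0.593, 0.026).

move_arm:
  moves:
    - [[0.025,0.057,0.01,0,100],[0.05,0.114,0.02,0,100],[0.075,0.171,0.02,0,100],[0.1,0.228,0.02,0,100],[0.125,0.285,0.02,0,100]]

```text
clock: 0.88
eef_pos: [0.3051, -0.1801, 0.2515]
tool_rot: [0.983, 0.182, 0.001, 0.0]
ft_force: [0.9, -0.0, 0.7]
grip_width: 0.0855
grasp_force: 0.0
```

move_arm:
  moves:
    - [[0.025,0.057,0,0,100],[0.05,0.114,0,0,100],[0.075,0.171,0,0,100],[0.1,0.228,0,0,100],[0.125,0.285,0,0,100]]

```text
clock: 1.5
eef_pos: [0.4302, 0.1053, 0.2515]
tool_rot: [0.983, 0.183, 0.0, 0.0]
ft_force: [0.4, -0.7, 0.8]
grip_width: 0.0856
grasp_force: 0.0
```

move_arm:
  moves:
    - [[0.024,0.053,0,0,100],[0.045,0.1,0,0,100],[0.06,0.134,0,0,100],[0.06,0.134,0,0,100],[0.06,0.134,0,0,100]]

```text
clock: 2.12
eef_pos: [0.4977, 0.2163, 0.2509]
tool_rot: [0.98, 0.199, -0.003, -0.008]
ft_force: [0.2, -0.6, -0.8]
grip_width: 0.0854
grasp_force: 0.0
```

Run:
```python
from h import *
o,c=snap('wrist','w1.png')
print(o['eef_pos'],o['joint_pos'],o['ft_force'])
m=mask(c['color'],8,28,s=80)
for b in blob(m,(285,215),250): print(b,plane(c,b[0],.1395,o).round(4),plane(c,b[0],.1365,o).round(4))
m=mask(c['color'],100,130,s=80)
for b in blob(m,(285,215),250): print(b,plane(c,b[0],.008,o).round(4))
```

```text
[0.49766514 0.21634619 0.25091777] [0.40031021 0.32069603 0.16425597 1.41617744 0.01746309 3.14062023] [ 0.19048053 -0.60905668 -0.84337286]
(array([259.9, 205.7]), [247, 193, 27, 27, 534]) [0.4931 0.2393 0.1395] [0.4923 0.2393 0.1365]
(array([314.5,  79.6]), [300, 64, 30, 32, 714]) [0.5952 0.2378 0.1395] [0.5956 0.2378 0.1365]
(array([154.6, 147.1]), [140, 133, 31, 29, 667]) [0.5042 0.3304 0.1395] [0.5035 0.3315 0.1365]
(array([272.2, 172.6]), [235, 145, 70, 69, 2535]) [0.5012 0.2399 0.008 ]
```

View pics/w1.png

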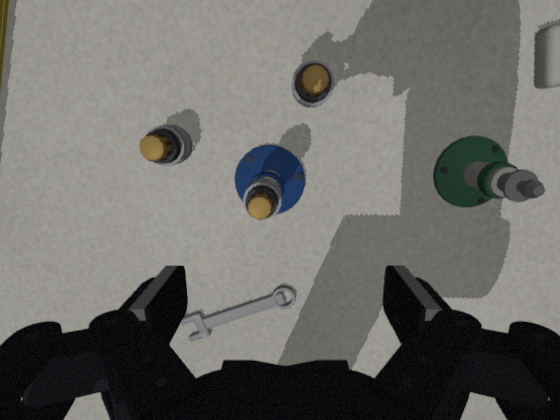

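The wrist view shows the silencer at (260,206) on the blue turret, with the decoys at (314,85) and (160,146) and the green nipple at (520,185). Joint 6 is at its limit, so I turn +30°, which also steers the fingers between the decoys.

move_arm:
  moves:
    - [[-0.002,0.01,0,10,100],[-0.005,0.023,-0.02,20,100],[-0.005,0.023,-0.04,30,100],[-0.005,0.023,-0.05,30,100],[-0.005,0.023,-0.05,30,100]]

```text
clock: 2.8
eef_pos: [0.4927, 0.239, 0.2011]
tool_rot: [0.896, 0.445, -0.005, -0.008]
ft_force: [0.3, 0.3, 0.7]
grip_width: 0.0856
grasp_force: 0.0
```

Run:
```python
from h import *
o,c=snap('wrist','w2.png')
print(o['eef_pos'],o['tool_rot'],o['joint_pos'],o['ft_force'])
m=mask(c['color'],8,28,s=80)
for b in blob(m,(285,215),250): print(b,plane(c,b[0],.1395,o).round(4),plane(c,b[0],.1365,o).round(4))
```

```text
[0.49267834 0.23897164 0.20107217] [ 0.89561493  0.44473601 -0.00472233 -0.0078411 ] [0.44301621 0.35665125 0.08572266 1.30959225 0.01551075 2.66273286] [0.29897639 0.25786489 0.72444061]
(array([285.7, 229.6]), [270, 213, 32, 33, 785]) [0.4926 0.2411 0.1395] [0.492  0.2403 0.1365]
(array([399.3, 125.4]), [380, 108, 38, 36, 978]) [0.5861 0.2524 0.1395] [0.5868 0.2518 0.1365]
(array([194.5,  94.4]), [177, 76, 37, 37, 991]) [0.5001 0.3398 0.1395] [0.4996 0.3405 0.1365]
```

move_arm:
  moves:
    - [[0,0.001,-0.03,0,100],[0,0.001,-0.07,0,100],[0,0.001,-0.1,0,100],[0,0.001,-0.122,0,100],[0,0.001,-0.122,0,100]]

```text
clock: 3.48
eef_pos: [0.4925, 0.2402, 0.0785]
tool_rot: [0.895, 0.446, -0.005, -0.008]
ft_force: [-1.3, 0.0, 0.8]
grip_width: 0.0855
grasp_force: 0.0
```

move_arm:
  moves:
    - [[0,0,0,0,45],[0,0,0,0,40],[0,0,0,0,35],[0,0,0,0,20],[0,0,0,0,20]]

```text
clock: 4.1
eef_pos: [0.4941, 0.2412, 0.0806]
tool_rot: [0.895, 0.446, -0.003, -0.008]
ft_force: [-1.4, 0.1, 5.8]
grip_width: 0.0324
grasp_force: 59.0
```

Run:
```python
from h import *
o,c=snap('wrist','w3.png')
print(o)
```

```text
{'clock': 4.1, 'joint_pos': array([ 0.44557883,  0.45140007, -0.10275839,  1.02270691,  0.01544913,
        2.66199933]), 'joint_vel': array([-0.00086973,  0.00045918,  0.00012837,  0.00096133, -0.00179652,
        0.00046129]), 'tau': array([ 1.22397090e-01, -4.09917426e+01,  2.06618714e+01, -2.44512744e-01,
        8.25619837e-02, -1.06836087e-03]), 'eef_pos': array([0.49406757, 0.24116946, 0.08057054]), 'tool_rot': array([ 0.89488106,  0.44622753, -0.00290262, -0.00777494]), 'ft_force': array([-1.35794509,  0.05125669,  5.80922981]), 'ft_torque': array([-0.07410222,  0.12223842, -0.05237811]), 'grasp_force': 58.972304463386536, 'grip_width': 0.03242557289237756}
```

View pics/w3.png

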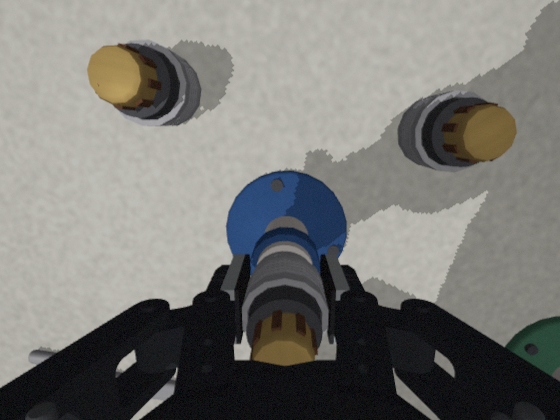

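The pads hold the steel sleeve and the pads show at about (240,300) and (330,300). Now I lift in small steps.

move_arm:
  moves:
    - [[0,0,0.002,0,20],[0,0,0.004,0,20],[0,0,0.006,0,20],[0,0,0.007,0,20],[0,0,0.007,0,20]]

```text
clock: 4.78
eef_pos: [0.494, 0.2409, 0.0846]
tool_rot: [0.895, 0.446, -0.004, -0.008]
ft_force: [5.7, 2.8, -11.1]
grip_width: 0.0321
grasp_force: 60.8
```

move_arm:
  moves:
    - [[0,0,0.001,0,20],[0,0,0.002,0,20],[0,0,0.003,0,20],[0,0,0.003,0,20],[0,0,0.003,0,20]]

```text
clock: 5.4
eef_pos: [0.494, 0.2407, 0.0869]
tool_rot: [0.895, 0.446, -0.004, -0.007]
ft_force: [7.0, 2.0, -15.5]
grip_width: 0.0324
grasp_force: 60.8
```

move_arm:
  moves:
    - [[0,0,0.001,0,20],[0,0,0.002,0,20],[0,0,0.002,0,20]]

```text
clock: 5.78
eef_pos: [0.4926, 0.2408, 0.0908]
tool_rot: [0.895, 0.446, -0.005, -0.008]
ft_force: [1.1, 1.3, -5.9]
grip_width: 0.0325
grasp_force: 61.9
```

It let go. Now I lift clear.

move_arm:
  moves:
    - [[0,0,0.004,0,20],[0,0,0.008,0,20],[0,0,0.014,0,20],[0,0,0.022,0,20],[0,0,0.03,0,20]]

```text
clock: 6.4
eef_pos: [0.4934, 0.2409, 0.1222]
tool_rot: [0.895, 0.446, -0.004, -0.008]
ft_force: [-0.1, 0.7, -1.9]
grip_width: 0.0326
grasp_force: 62.4
```

move_arm:
  moves:
    - [[0,0,0.02,0,20],[0,0,0.05,0,20],[0,0,0.08,0,20],[0,0,0.08,0,20],[0,0,0.08,0,20]]

```text
clock: 7.02
eef_pos: [0.4927, 0.2406, 0.2004]
tool_rot: [0.895, 0.446, -0.005, -0.008]
ft_force: [-0.2, 0.1, -3.3]
grip_width: 0.0323
grasp_force: 62.3
```

Run:
```python
from h import *
o,c=snap('wrist','w4.png'); s=snap('scene','s4.png')[1]; d=snap('side','d4.png')[1]
print(o['eef_pos'],o['ft_force'])
a=cv2.resize(s['color'][60:260,200:400,::-1],None,fx=2,fy=2,interpolation=2)
b=cv2.resize(d['color'][120:320,200:400,::-1],None,fx=2,fy=2,interpolation=2)
cv2.imwrite('pics/c4.png',np.hstack([a,b]))
```

```text
[0.4927429  0.24059713 0.20037479] [-0.18942369  0.09474541 -3.33313584]
```

View pics/c4.png

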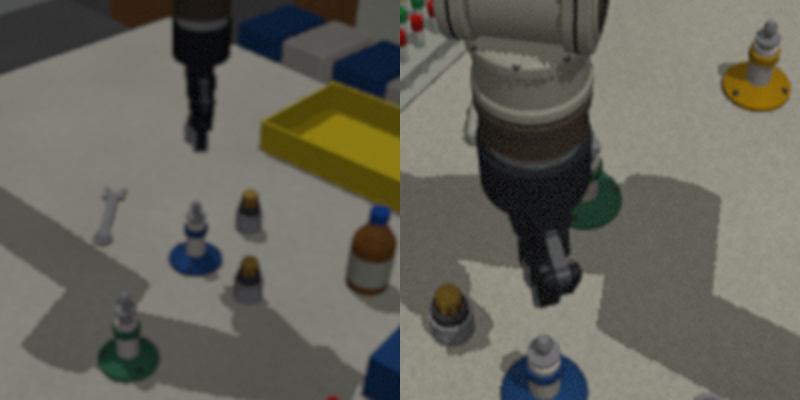

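The crop shows the blue nipple bare and the silencer in the gripper. I back off equally from both turrets and use the same wrist view of each, so calibration errors cancel.

move_arm:
  moves:
    - [[-0.02,-0.024,0,0,20],[-0.036,-0.048,0,0,20],[-0.036,-0.048,0,0,20],[-0.036,-0.048,0,0,20]]

```text
clock: 7.68
eef_pos: [0.4575, 0.193, 0.2009]
tool_rot: [0.895, 0.446, -0.004, -0.008]
ft_force: [-0.9, -0.5, -2.7]
grip_width: 0.0326
grasp_force: 62.2
```

Run:
```python
from h import *
import pickle
o,c=snap('wrist','w5.png'); pickle.dump((o,c),open('w5.pkl','wb'))
print(o['eef_pos'],o['tool_rot'],o['ft_force'])
for b in blob(mask(c['color'],100,130,s=80),(285,215),200): print(b)
```

```text
[0.45746262 0.19304351 0.2009237 ] [ 0.89489487  0.44618639 -0.00409904 -0.00800445] [-0.87318942 -0.47302129 -2.73824232]
(array([288.6, 132.9]), [247, 92, 83, 85, 4135])
```

View pics/w5.png

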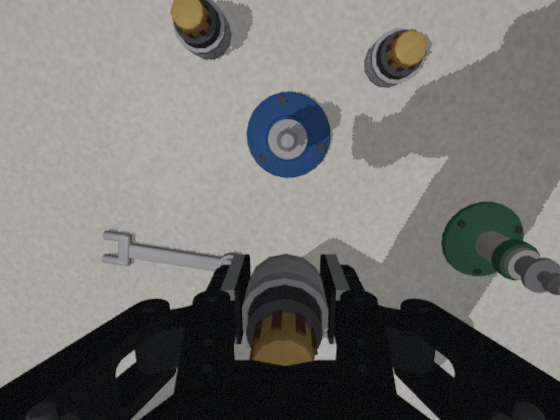

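The blue nipple is seen from straight above, with its tip at about (287,141). Now the same view over green.

move_arm:
  moves:
    - [[0.025,-0.052,0,0,20],[0.05,-0.104,0,0,20],[0.075,-0.156,0,0,20],[0.095,-0.197,0,0,20],[0.1035,-0.215,0,0,20]]

```text
clock: 8.35
eef_pos: [0.5622, -0.0241, 0.2006]
tool_rot: [0.895, 0.445, -0.004, -0.008]
ft_force: [0.7, 0.8, -2.6]
grip_width: 0.0328
grasp_force: 62.2
```

move_arm:
  moves:
    - [[0,0,0,0,20],[0,0,0,0,20]]

```text
clock: 8.6
eef_pos: [0.5604, -0.0209, 0.201]
tool_rot: [0.895, 0.447, -0.004, -0.008]
ft_force: [-0.1, 0.3, -1.9]
grip_width: 0.0326
grasp_force: 62.2
```

Run:
```python
from h import *
import pickle
o1,c1=pickle.load(open('w5.pkl','rb'))
o,c=snap('wrist','w6.png'); pickle.dump((o,c),open('w6.pkl','wb'))
print(o['eef_pos'],o['tool_rot'],o['ft_force'])
out=[]
for q,i in ((o1,c1),(o,c)):
    out.append(cv2.resize(i['color'][85:185,240:340,::-1],None,fx=4,fy=4,interpolation=2))
    g=cv2.medianBlur(cv2.cvtColor(i['color'],cv2.COLOR_RGB2GRAY)[85:185,240:340],3)
    g=cv2.resize(g,None,fx=4,fy=4,interpolation=2)
    for rr in ((12,40),(50,90),(140,190)):
        k=cv2.HoughCircles(g,cv2.HOUGH_GRADIENT,1,60,param1=60,param2=15,minRadius=rr[0],maxRadius=rr[1])
        print(rr,None if k is None else [((x+.5)/4+239.5,(y+.5)/4+84.5,r/4) for x,y,r in k[0][:2]])
cv2.imwrite('pics/c6.png',np.hstack(out))
```

```text
[ 0.56040787 -0.02089017  0.20099169] [ 0.89455371  0.44685967 -0.00435937 -0.00843188] [-0.12188192  0.2516703  -1.85302295]
(12, 40) [(np.float32(287.0), np.float32(140.25), np.float32(6.825))]
(50, 90) [(np.float32(287.75), np.float32(138.75), np.float32(20.35)), (np.float32(275.5), np.float32(118.25), np.float32(22.075))]
(140, 190) [(np.float32(289.5), np.float32(134.25), np.float32(43.325))]
(12, 40) [(np.float32(284.0), np.float32(140.5), np.float32(7.05)), (np.float32(291.75), np.float32(127.25), np.float32(7.225))]
(50, 90) [(np.float32(285.0), np.float32(139.0), np.float32(20.75)), (np.float32(300.75), np.float32(154.0), np.float32(20.95))]
(140, 190) [(np.float32(287.25), np.float32(134.0), np.float32(42.875))]
```

View pics/c6.png

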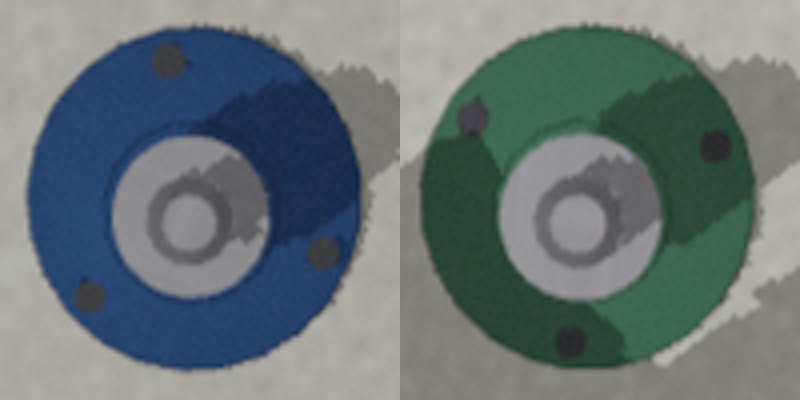

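Both nipples appear almost identically placed: blue tip at (287,140), green tip at (284,140). The green one is slightly taller.

Run:
```python
from h import *
import pickle
o1,c1=pickle.load(open('w5.pkl','rb'));o,c=pickle.load(open('w6.pkl','rb'))
for (a,za),(b,zb) in ((((287.75,138.75),.085),((285,139),.09)),(((287,140.25),.107),((284,140.5),.112)),(((289.5,134.25),.008),((287.25,134),.008))):
    P=plane(c1,a,za,o1);Q=plane(c,b,zb,o)
    t=np.array([.4926,.2407])+(Q-P)[:2]; print(P,Q,t,'shift',t-o['eef_pos'][:2])
```

```text
[0.49143521 0.23918033 0.085     ] [0.59261243 0.02658125 0.09      ] [0.59377723 0.02810092] shift [0.03336935 0.04899109]
[0.49109889 0.23923975 0.107     ] [0.59232913 0.02664806 0.112     ] [0.59383024 0.02810831] shift [0.03342236 0.04899848]
[0.49297822 0.23964091 0.008     ] [0.59405275 0.02739821 0.008     ] [0.59367453 0.02845731] shift [0.03326666 0.04934747]
```

move_arm:
  moves:
    - [[0.017,0.025,0,0,20],[0.0334,0.049,-0.01,0,20],[0.0334,0.049,-0.04,0,20],[0.0334,0.049,-0.07,0,20],[0.0334,0.049,-0.075,0,20]]

```text
clock: 9.28
eef_pos: [0.5918, 0.0284, 0.1241]
tool_rot: [0.894, 0.447, -0.007, -0.009]
ft_force: [-0.5, -0.4, -2.2]
grip_width: 0.0323
grasp_force: 62.3
```

move_arm:
  moves:
    - [[0,0,0,0,20],[0,0,0,0,20]]

```text
clock: 9.52
eef_pos: [0.5953, 0.0272, 0.1281]
tool_rot: [0.895, 0.446, -0.003, -0.007]
ft_force: [1.1, 0.7, -2.4]
grip_width: 0.0323
grasp_force: 62.3
```

Run:
```python
from h import *
o,c=snap('wrist','w7.png'); s=snap('scene','s7.png')[1]; d=snap('side','d7.png')[1]
print(o['eef_pos'],o['ft_force'])
a=cv2.resize(s['color'][150:270,200:320,::-1],(400,400),interpolation=2)
b=cv2.resize(c['color'][160:420,150:410,::-1],(400,400))
cv2.imwrite('pics/c7.png',np.hstack([a,b]))
```

```text
[0.59526174 0.02718536 0.12810905] [ 1.07929898  0.66172575 -2.35515811]
```

View pics/c7.png

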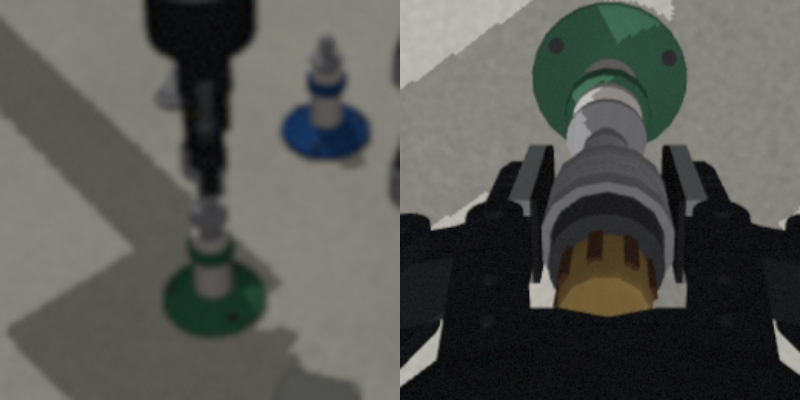

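The crop shows the silencer directly above the green nipple. I descend gently and watch the force.

move_arm:
  moves:
    - [[0,0,-0.003,0,20],[0,0,-0.006,0,20],[0,0,-0.008,0,20],[0,0,-0.01,0,20],[0,0,-0.01,0,20]]

```text
clock: 10.3
eef_pos: [0.594, 0.0269, 0.116]
tool_rot: [0.895, 0.446, -0.004, -0.008]
ft_force: [-0.4, -0.1, -2.6]
grip_width: 0.0324
grasp_force: 62.3
```

move_arm:
  moves:
    - [[0,0,-0.002,0,20],[0,0,-0.004,0,20],[0,0,-0.006,0,20],[0,0,-0.008,0,20],[0,0,-0.008,0,20]]

```text
clock: 10.92
eef_pos: [0.594, 0.0268, 0.108]
tool_rot: [0.895, 0.446, -0.004, -0.008]
ft_force: [-0.4, 0.2, -2.5]
grip_width: 0.0322
grasp_force: 62.3
```

move_arm:
  moves:
    - [[0,0.001,-0.001,0,20],[0,0.001,-0.002,0,20],[0,0.001,-0.004,0,20],[0,0.001,-0.005,0,20],[0,0.001,-0.005,0,20]]

```text
clock: 11.55
eef_pos: [0.5943, 0.028, 0.1034]
tool_rot: [0.895, 0.446, -0.004, -0.008]
ft_force: [1.1, 0.1, -2.5]
grip_width: 0.0322
grasp_force: 62.3
```

move_arm:
  moves:
    - [[0,0,-0.001,0,20],[0,0,-0.002,0,20],[0,0,-0.003,0,20],[0,0,-0.004,0,20],[0,0,-0.004,0,20]]

```text
clock: 12.18
eef_pos: [0.5947, 0.0279, 0.0998]
tool_rot: [0.895, 0.446, -0.003, -0.008]
ft_force: [0.3, 1.3, 4.8]
grip_width: 0.0326
grasp_force: 62.6
```

move_arm:
  moves:
    - [[0,0,-0.001,0,20],[0,0,-0.002,0,20],[0,0,-0.003,0,20],[0,0,-0.004,0,20],[0,0,-0.004,0,20]]

```text
clock: 12.8
eef_pos: [0.5941, 0.0281, 0.0947]
tool_rot: [0.895, 0.446, -0.004, -0.008]
ft_force: [1.6, 3.0, -0.9]
grip_width: 0.0323
grasp_force: 62.5
```

move_arm:
  moves:
    - [[0,0,-0.001,0,20],[0,0,-0.002,0,20],[0,0,-0.003,0,20],[0,0,-0.003,0,20]]

```text
clock: 13.3
eef_pos: [0.5943, 0.028, 0.0922]
tool_rot: [0.895, 0.446, -0.004, -0.008]
ft_force: [1.3, 3.7, 1.3]
grip_width: 0.0324
grasp_force: 62.6
```

move_arm:
  moves:
    - [[0,0,-0.001,0,20],[0,0,-0.002,0,20],[0,0,-0.003,0,20],[0,0,-0.003,0,20]]

```text
clock: 13.8
eef_pos: [0.5945, 0.028, 0.0906]
tool_rot: [0.895, 0.446, -0.003, -0.008]
ft_force: [-0.7, 2.5, 7.4]
grip_width: 0.0324
grasp_force: 62.9
```

move_arm:
  moves:
    - [[0,0,-0.001,0,20],[0,0,-0.002,0,20],[0,0,-0.002,0,20]]

```text
clock: 14.18
eef_pos: [0.5944, 0.028, 0.0885]
tool_rot: [0.895, 0.446, -0.003, -0.008]
ft_force: [-0.1, 2.8, 6.5]
grip_width: 0.0324
grasp_force: 62.8
```

move_arm:
  moves:
    - [[0,0,-0.001,0,20],[0,0,-0.002,0,20],[0,0,-0.002,0,20]]

```text
clock: 14.55
eef_pos: [0.5945, 0.028, 0.0878]
tool_rot: [0.895, 0.446, -0.003, -0.008]
ft_force: [-2.8, 3.2, 13.9]
grip_width: 0.0327
grasp_force: 63.6
```

move_arm:
  moves:
    - [[0,0,-0.001,0,20],[0,0,-0.002,0,20],[0,0,-0.002,0,20]]

```text
clock: 14.92
eef_pos: [0.5946, 0.028, 0.0877]
tool_rot: [0.895, 0.446, -0.003, -0.007]
ft_force: [-6.3, 2.0, 22.4]
grip_width: 0.0324
grasp_force: 64.5
```

It has stopped hard on the shoulder. Now I ease off and make a gentle pull test.

move_arm:
  moves:
    - [[0,0,0.002,0,20],[0,0,0.004,0,20],[0,0,0.006,0,20],[0,0,0.007,0,20],[0,0,0.007,0,20]]

```text
clock: 15.55
eef_pos: [0.5943, 0.028, 0.0896]
tool_rot: [0.895, 0.446, -0.004, -0.008]
ft_force: [2.5, 3.9, -1.3]
grip_width: 0.0325
grasp_force: 62.6
```

move_arm:
  moves:
    - [[0,0,0.001,0,20],[0,0,0.002,0,20],[0,0,0.002,0,20]]

```text
clock: 15.92
eef_pos: [0.5942, 0.028, 0.0902]
tool_rot: [0.895, 0.446, -0.005, -0.008]
ft_force: [6.5, 3.5, -9.5]
grip_width: 0.0327
grasp_force: 61.9
```

It holds against the pull, so it is locked. I return to neutral and open.

move_arm:
  moves:
    - [[0,0,-0.002,0,20],[0,0,-0.002,0,20],[0,0,-0.002,0,60],[0,0,-0.002,0,100],[0,0,-0.002,0,100]]

```text
clock: 16.55
eef_pos: [0.5937, 0.0273, 0.0903]
tool_rot: [0.895, 0.446, -0.005, -0.008]
ft_force: [-0.1, -0.1, -0.2]
grip_width: 0.0847
grasp_force: 0.0
```

move_arm:
  moves:
    - [[0,0,0,0,100],[0,0,0,0,100],[0,0,0.04,0,100],[0,0,0.08,0,100],[0,0,0.12,0,100]]

```text
clock: 17.18
eef_pos: [0.594, 0.0278, 0.2115]
tool_rot: [0.895, 0.446, -0.004, -0.008]
ft_force: [0.2, 0.7, -0.9]
grip_width: 0.0849
grasp_force: 0.0
```

move_arm:
  moves:
    - [[-0.03,-0.04,0,0,100],[-0.036,-0.048,0,0,100],[-0.036,-0.048,0,0,100],[-0.036,-0.048,0,0,100]]

```text
clock: 17.68
eef_pos: [0.5585, -0.0196, 0.2099]
tool_rot: [0.895, 0.446, -0.004, -0.008]
ft_force: [1.0, -0.1, 0.1]
grip_width: 0.0855
grasp_force: 0.0
```

Run:
```python
from h import *
o,c=snap('wrist','w8.png'); s=snap('scene','s8.png')[1]; d=snap('side','d8.png')[1]
print(o['eef_pos'],o['ft_force'],o['grip_width'])
rs=[]
for n,i,p in (('s',s,(263,205)),('d',d,(293,185))):
    B=blob(mask(i['color'],8,24,s=80),p,25); print(n,B[:2])
    if B: rs.append(ray(i,B[0][0]))
if len(rs)==2: print(tri(rs))
a=cv2.resize(s['color'][150:270,200:320,::-1],(400,400),interpolation=2)
b=cv2.resize(c['color'][20:280,150:410,::-1],(400,400))
cv2.imwrite('pics/c8.png',np.hstack([a,b]))
```

```text
[ 0.55852361 -0.01959159  0.20991782] [ 0.98030826 -0.08713638  0.10579734] 0.08546780586422766
s [(array([260.9, 199.8]), [258, 195, 7, 10, 62])]
d [(array([294.1, 176.7]), [289, 171, 11, 13, 109])]
(array([0.59245686, 0.0242745 , 0.13961308]), [np.float64(0.0010948235982290372), np.float64(0.0010948235982290117)])
```

View pics/c8.png

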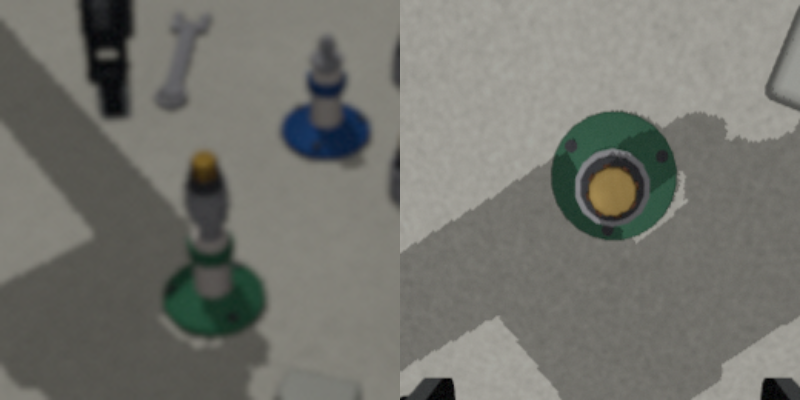

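The silencer stands upright and centred on the green turret, brass top at (205,165) in the crop, and the gripper is clear. Its brass top sits about 9 mm higher than it did on blue, which matches the height where pressing stopped hard. Handing in.

```bash
python3 -c "
from h import *
print(job.job_done())"
```

```text
the job is handed in; nothing more can be done
None
```

The silencer is off the blue turret and locked on the green turret's nipple (it held a gentle pull test), released, upright and centred; the job is handed in at about 18 s of the 64 s, verdict not shown.

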